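# Load the print-sample rail with the screw caps in order of size

### The arm

A 6-joint arm with a two-finger parallel gripper is mounted at the origin on a cart in front of the work surface, level with it; the furniture and walls round the work are solid. World frame = base frame: x ahead of the robot, y to its left, z up, the work surface at z = 0. Lengths are in mm, angles in rad, forces in N, time in s.
With the tool pointing down it reaches from about 425 to 950 mm from the base axis. Payload 3.5 kg.
Tool frame: the origin (TCP) lies at the very end of the fingers, on their centre line; the grasp point (between the pads) lies 19 mm behind it; z points along the fingers, y is the line along which they close (so a half turn about z gives the same grasp; the last joint's range is limited). The gripper opens to 85 mm and grips with 20 to 120 N. Pads are 22 mm wide; open, the fingers measure 114 mm over their backs; the gripper's body (76 mm by 85 mm) begins 54 mm behind the grasp point. The pads swing forward as they close: fully open they stand 13 mm farther back than shut.
Start: joints at [1.179, 0.286, 1.577, -0, 1.279, -0.15], TCP at [161.593, 655.358, 231.325] pointing down, gripper open.
Joint ranges: [-2.77, 2.77], [-0.9, 2.22], [0.21, 2.48], [-1.53, 4.67], [0.24, 2.81], [-2.84, 2.84]. Speed limits (rad/s): [2.79, 2.79, 3.14, 3.14, 3.14, 3.14].

### API

Orientations are given as a unit quaternion [x, y, z, w].
In Python, from bench import get_state, grab_frame, camera_info, close_job, look_for, mark_of gives the robot as it stands.
- The arm moves only by the tool arm_command, never from a script. Its argument "plan" is a list that holds one entry, the list of rows, each a list of 7 numbers: the shift along the tool's x, y, z in mm, then the turn, a rotation vector about the tool's x, y, z in degrees, then the finger opening in mm, from 0 to 85.4. A call has 1 to 8 rows; each row shifts and turns the commanded pose from where the row before left it, along the tool's axes as they then stand; what a row does not reach is not made up. A row lasts 1/8 s, in which the tool goes at most 62.5 mm and 10.7 degrees, less where a joint would pass 70% of its speed; a pose out of reach is approached as far as the arm can. A call is refused whole if a number of a shift passes 62.5 or a number of a turn 10.7, either way. A call with a gripper value outside its range is refused whole. The fingers move at their own pace and stop on an object; "grip_force" is the grip in N (left out, the last holds). Time passes only in rows, so rows that do not move let the fingers close. It gives the time, the measured TCP pose, the force, the opening and the grip force at its end, in the units of the state.
- get_state(): the state, without advancing time (a new reading comes with each control period).
- grab_frame(name): name is "side" or "top"; returns the picture (384x512x3 uint8, red, green, blue); there is no depth.
- camera_info(name): a dict with "vertical_fov" (degrees; the focal length in pixels is half the picture's height over the tangent of half this angle, whatever the lens; pixels are square), "cx", "cy" (the principal point, pixels), "dist_coeffs" ([k1, k2, p1, p2, k3] as OpenCV has them; the pictures are not rectified), "xyz" and "rotation" of the camera in the world. Camera axes: x right, y up, looking along -z (the intrinsics and any distortion apply to the point x, -y, -z); pixel columns grow to the right and rows downward; lengths in mm; the calibration is good to about 2 mm. A picture is of the moment at which its call begins. camera_info takes no time and is no camera call.
- close_job(): hands the job in; it is judged then, once.
Trained networks look in the newest picture that a camera, given by its name, has taken for a name from the list of things; names that differ only in an ending like _2 or _b are one class to them, and where a whole thing is asked for, a point or a joint stands for the part that bears it (a point fixed in the world has none). Each returns a list of dicts, best first, with "p" (0 to 1); they miss things now and then, are a little off and sometimes report something else, mostly with a low value. They report only what shows in the picture. A call takes as long as a camera call.
- look_for(target, camera): "location" ([column, row] as shares, 0 to 1, of the picture: columns of its width, rows of its height, amid what is visible of it).
- mark_of(target, camera): "location" ([column, row] as shares, 0 to 1, of the picture: columns of its width, rows of its height: a listed point, or the origin of a listed thing).
The state is a dict: "time_s": time; "joint_positions": joint angles; "joint_vel": joint speeds; "effort": joint torques, N m; "tool_pos": TCP position; "ee_rot": TCP orientation; "contact_force": force on the tool from outside, world axes, zero at the start; "ft_torque": the same for the moment, N m; "grip_width": opening from 0.0 (shut) to 1.0 (fully open); "grip_force": force on a finger pad.
Only numpy, scipy, OpenCV 4.12 (cv2) and the standard library are available. Lean on these libraries where they do the work, as an engineer would, in place of code of your own. Each camera call takes 0.05 s, during which the arm holds its last target. There are 200 camera calls.

### The job

Load the sample rail for a print run: set the four screw caps on its four rubber nests in order of size, the smallest on the nest beside the tall end stop and the largest at the other end, so that the print head only ever has to be raised along the row. Each cap stands upright in the middle of its nest. Leave the swab pot behind the rig's bar standing where it is.

Things in the scene. Friction and masses are not known exactly. Their poses are not given: they have to be found in the camera images.
- cap_20: The smallest screw cap: black, ribbed rim, 20 mm across, 13 mm high, 12 g. Its origin is the centre of its underside; z points up through its closed top. It starts upright on the bench (z = 0). Grip it from above across its rim, from any side.
- cap_28: The second smallest screw cap: grey, ribbed rim, 29 mm across, 15 mm high, 15 g. Its origin is the centre of its underside; z points up through its closed top. It starts upright on the bench (z = 0). Grip it from above across its rim, from any side.
- cap_38: The second largest screw cap: black, ribbed rim, 39 mm across, 16 mm high, 20 g. Its origin is the centre of its underside; z points up through its closed top. It starts upright on the bench (z = 0). Grip it from above across its rim, from any side.
- cap_48: The largest screw cap: white, ribbed rim, 49 mm across, 19 mm high, 25 g. Its origin is the centre of its underside; z points up through its closed top. It starts upright on the bench (z = 0). Grip it from above across its rim, from any side.
- nest_1: One of four identical nests in a row on the sample rail: a black rubber disc, 44 mm across and 1.5 mm thick, with a 7 mm bright stud flush in its middle. Origin: centre of its underside, 18 mm above the bench, so a cap rests on it 19.5 mm above the bench. Nests are 56 mm apart; its x axis runs along the row, y across it. An end nest.
- nest_2: One of four identical nests in a row on the sample rail: a black rubber disc, 44 mm across and 1.5 mm thick, with a 7 mm bright stud flush in its middle. Origin: centre of its underside, 18 mm above the bench, so a cap rests on it 19.5 mm above the bench. Nests are 56 mm apart; its x axis runs along the row, y across it. It lies between nest_1 and nest_3.
- nest_3: One of four identical nests in a row on the sample rail: a black rubber disc, 44 mm across and 1.5 mm thick, with a 7 mm bright stud flush in its middle. Origin: centre of its underside, 18 mm above the bench, so a cap rests on it 19.5 mm above the bench. Nests are 56 mm apart; its x axis runs along the row, y across it. It lies between nest_2 and nest_4.
- nest_4: An end nest, the same as the other three. The rail that carries them is an aluminium channel 270 x 76 mm; its floor is 18 mm and the lips along both long sides are 21 mm above the bench. The rail is fixed and stands on the right of the bench, roughly along x; it has no walls between the nests.
- end_stop: The end stop: a dark steel block across one end of the rail, 18 x 84 mm, with a brass thumbscrew; its top is 53 mm above the bench. It is clamped now at one end, now at the other, 44 mm beyond that end's nest; a low black plate closes the other end. Origin: underside centre, 8 mm above the bench; x along the rail.
- swab_pot: Bystander behind the bar: an upright grey pot with swabs, 67 mm across, 112 mm high, origin at the centre of its underside. Know as well: the print head and its thick hose (x 0.36-0.70, y 0.00-0.30, up to z 0.55) and the rig's bar (x 0.46-0.54, y -0.27-0.25, z 0.12) are solid; every cap and the rail lie to the right of the hose, two caps behind the bar.

How it is judged:
By the outcome, as a careful person would: the job done as asked, in the order asked, and still so for the second after the job is handed in, with the robot touching nothing.
It also fails if it takes over 96 s, if anything falls off the work surface, if the arm or the gripper's body presses on something with over 40 N, if the wrist force passes 120 N, or if a joint passes its speed limit or range.

## Working session

There is one attempt and no reset: what is moved stays moved. The work goes in short steps, Python scripts to look and compute and a tool call to move; the robot and the scene stay as the last step left them, time stands still between calls to the robot, and variables do not carry over. Pictures are saved under pics/ and viewed, at most 14 in all, crops included, and the job is handed in when it is done.

Besides the shell and the picture viewer there is one more tool, called after ">>>" as name([rows], argument=value, ...), one row to a line, values as JSON. arm_command: Moves the arm, as the interface text tells. Its arguments: {"type":"object","properties":{"plan":{"type":"array","items":{"type":"array","items":{"type":"array","items":{"type":"number"}}}},"grip_force":{"type":"number"}},"required":["plan"]}

```bash
ls; mkdir -p pics
cat > h.py <<'E'
import numpy as np,cv2
from bench import *
def K(n):
    c=camera_info(n);f=192/np.tan(np.radians(c['vertical_fov'])/2)
    R=np.array(c['rotation'],float)
    if R.shape!=(3,3):
        from scipy.spatial.transform import Rotation
        R=Rotation.from_quat(R).as_matrix()
    return np.array([[f,0,c['cx']],[0,f,c['cy']],[0,0,1.]]),np.array(c['dist_coeffs'],float),np.array(c['xyz'],float),R
def ray(n,px):
    k,d,o,R=K(n);u=cv2.undistortPoints(np.array([[px]],float),k,d)[0,0]
    return o,R@np.array([u[0],-u[1],-1])
def onz(n,px,z):
    o,r=ray(n,px);return o+r*(z-o[2])/r[2]
def proj(n,p):
    k,d,o,R=K(n);q=R.T@(np.array(p,float)-o);q=np.array([[q[0],-q[1],-q[2]]])
    return cv2.projectPoints(q,np.zeros(3),np.zeros(3),k,d)[0][0,0]
E
python3 - <<'E'
from h import *
for n in('top','side'):
    cv2.imwrite(f'pics/{n}0.png',grab_frame(n)[...,::-1]);print(n,camera_info(n))
    for t in['cap_20','cap_28','cap_38','cap_48','nest_1','end_stop','swab_pot']:
        for r in mark_of(t,n)[:5]:
            if r['p']<.2: continue
            px=np.array(r['location'])*[512,384]
            print(t,round(r['p'],2),px.round(1),onz(n,px,18 if 'nest' in t else 8 if 'end' in t else 0).round(1))
print(get_state())
E
```

```text
pics
top {'vertical_fov': 52.11681473838946, 'cx': 261.7087215009507, 'cy': 189.83966645771463, 'dist_coeffs': array([0.00362709, 0.        , 0.        , 0.        , 0.        ]), 'xyz': array([ 329.40881363, -183.33784653,  894.06285194]), 'rotation': array([ 0.08378468, -0.08474278, -0.69402178,  0.71002293])}
cap_20 0.72 [267. 236.] [ 439.2 -196.6    0. ]
cap_20 0.55 [248.1 166.1] [ 604.5 -148.5    0. ]
cap_20 0.51 [280.8 162.6] [ 615.1 -226.1    0. ]
cap_20 0.5 [234.4 238.1] [ 432.7 -122.5    0. ]
cap_28 0.72 [267. 236.] [ 439.2 -196.6    0. ]
cap_28 0.55 [248.1 166.1] [ 604.5 -148.5    0. ]
cap_28 0.51 [280.8 162.6] [ 615.1 -226.1    0. ]
cap_28 0.5 [234.4 238.1] [ 432.7 -122.5    0. ]
cap_38 0.72 [267. 236.] [ 439.2 -196.6    0. ]
cap_38 0.55 [248.1 166.1] [ 604.5 -148.5    0. ]
cap_38 0.51 [280.8 162.6] [ 615.1 -226.1    0. ]
cap_38 0.5 [234.4 238.1] [ 432.7 -122.5    0. ]
cap_48 0.72 [267. 236.] [ 439.2 -196.6    0. ]
cap_48 0.55 [248.1 166.1] [ 604.5 -148.5    0. ]
cap_48 0.51 [280.8 162.6] [ 615.1 -226.1    0. ]
cap_48 0.5 [234.4 238.1] [ 432.7 -122.5    0. ]
nest_1 0.77 [3
[... 1832 characters left out ...]
.8, 'joint_positions': array([ 1.17900196e+00,  2.86279891e-01,  1.57669098e+00, -1.19908210e-05,
        1.27860072e+00, -1.50019572e-01]), 'joint_vel': array([ 0.00079015, -0.00208523, -0.00082332, -0.00075967, -0.00293521,
       -0.00034808]), 'effort': array([-7.57806447e-04, -4.05921006e+01, -2.92918825e+01, -1.99894803e-04,
        5.03230203e-04,  2.12075861e-06]), 'tool_pos': array([161.59550347, 655.36071356, 231.34318063]), 'ee_rot': array([1.20591461e-01, 9.92702221e-01, 8.61406918e-06, 8.35105204e-06]), 'contact_force': array([-0.64109678,  0.3291505 ,  0.1104676 ]), 'ft_torque': array([-0.02109924, -0.07158318, -0.06615509]), 'grip_force': 0.0, 'grip_width': 1.0058781449773297}
```

Run:
```python
import cv2
a=cv2.imread('pics/top0.png')[130:270,170:370];cv2.imwrite('pics/top0c.png',cv2.resize(a,None,fx=4,fy=4,interpolation=cv2.INTER_CUBIC)[:600,:800])
a=cv2.imread('pics/side0.png');cv2.imwrite('pics/side0c.png',cv2.resize(a[130:270,140:340],None,fx=4,fy=4,interpolation=cv2.INTER_CUBIC))
```

```text
(no output)
```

View pics/top0c.png

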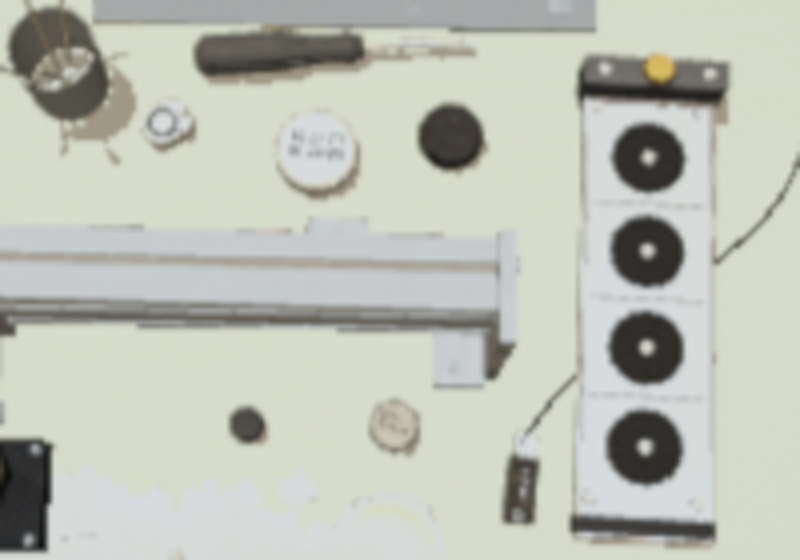

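View pics/side0c.png

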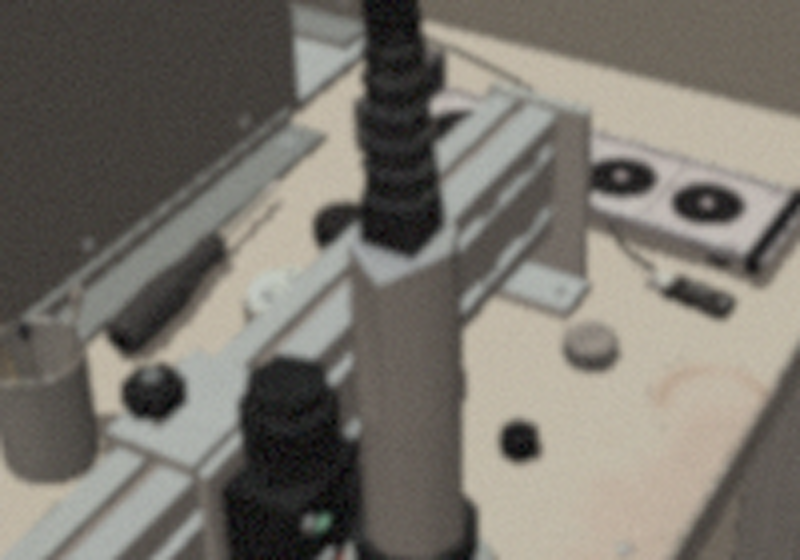

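View pics/side0.png

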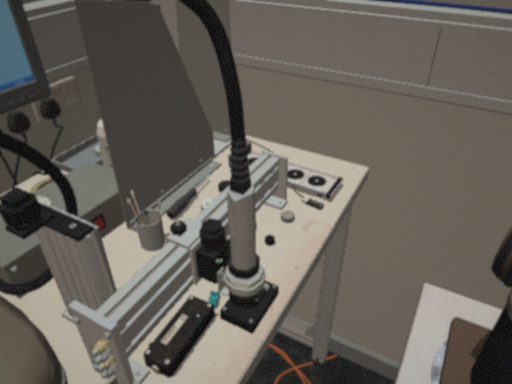

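The top crop shows the end stop at the far end (crop 655,75) and the nests at crop (648,157), (647,250), (646,347) and (645,446). White cap_48 is at (316,150), black cap_38 at (450,135), black cap_20 at (247,424) and grey cap_28 at (394,424). In the side view both near caps sit in front of the bar and the two far caps are hidden behind it.

```bash
cat > m.py <<'E'
from h import *
# segment blobs near crop points in the (x4) top crop; fit ellipse centre
E
python3 - <<'E'
from h import *
c=lambda x,y:(170+(x+.5)/4-.5,130+(y+.5)/4-.5)
for n,p,z in [('cap20',(246,424),13),('cap28',(394,424),15),('cap38',(450,134),16),('cap48',(317,148),19),('n far',(648,157),19.5),('n',(647,250),19.5),('n',(646,347),19.5),('n near',(645,446),19.5),('bar near edge',(300,325),120),('bar near edge low',(300,325),60),('bar R end',(508,240),120),('bar far top',(400,236),120),('foot',(460,385),3),('bar bump',(335,220),120),('panel base?',(400,28),0),('panel R end',(595,28),0),('driver',(420,50),10),('nut',(165,124),0),('nut150',(165,124),150),('pot',(62,110),0)]:
    print(n,onz('top',c(*p),z).round(1))
print([p.round(0) for p in(ray('side',(211,130))[0],ray('side',(211,130))[1])])
E
```

```text
cap20 [ 436.6 -115.8   13. ]
cap28 [ 438.3 -198.8   15. ]
cap38 [ 608.7 -228.5   16. ]
cap48 [ 597.4 -151.    19. ]
n far [ 596.3 -343.5   19.5]
n [ 540.7 -341.8   19.5]
n [ 484.4 -340.1   19.5]
n near [ 428.7 -338.5   19.5]
bar near edge [ 473.8 -149.   120. ]
bar near edge low [ 485.  -146.4   60. ]
bar R end [ 520.  -253.1  120. ]
bar far top [ 520.8 -198.3  120. ]
foot [ 462.9 -236.3    3. ]
bar bump [ 528.5 -165.1  120. ]
panel base? [ 680.3 -198.3    0. ]
panel R end [ 683.1 -316.5    0. ]
driver [ 662.7 -210.3   10. ]
nut [616.  -59.3   0. ]
nut150 [568.  -80.1 150. ]
pot [623.3   2.7   0. ]
[array([169., 424., 556.]), array([ 1., -1., -0.])]
```

>>> arm_command([
  [[0, -60, 0, 0, 0, 0, 70], [0, -60, 0, 0, 0, 0, 70], [0, -50, -20, 0, 0, 0, 70], [0, 0, -60, 0, 0, 0, 70], [0, 0, -60, 0, 0, 0, 70], [0, 0, -60, 0, 0, 0, 70], [0, 0, -60, 0, 0, 0, 70], [0, 0, -60, 0, 0, 0, 70]],
])

```text
time_s: 1.8
tool_pos: [120.7, 489.9, 553.6]
ee_rot: [0.121, 0.993, 0.0, 0.0]
contact_force: [0.7, -0.0, 0.5]
grip_width: 0.819
grip_force: 0.0
```

>>> arm_command([
  [[0, 0, -60, 0, 0, -6, 70], [0, 0, -60, 0, 0, -6, 70], [-47, -31, 0, 0, 0, 0, 70], [-47, -31, 0, 0, 0, 0, 70], [-47, -31, 0, 0, 0, 0, 70], [-47, -31, 0, 0, 0, 0, 70], [-47, -31, 0, 0, 0, 0, 70], [-23, -46, 0, 0, 0, 0, 70]],
])

```text
time_s: 2.8
tool_pos: [374.6, 280.0, 669.5]
ee_rot: [0.016, 1.0, -0.001, -0.001]
contact_force: [0.1, -0.1, -0.3]
grip_width: 0.825
grip_force: 0.0
```

>>> arm_command([
  [[-23, -46, 0, 0, 0, 0, 50], [-23, -46, 0, 0, 0, 0, 50], [-23, -46, 0, 0, 0, 0, 50], [-23, -46, 0, 0, 0, 0, 50], [-23, -46, 0, 0, 0, 0, 50], [20, -57, 0, 0, 0, 0, 50], [20, -57, 0, 0, 0, 0, 50], [20, -56, 0, 0, 0, 0, 50]],
])

```text
time_s: 3.8
tool_pos: [413.2, -122.0, 671.5]
ee_rot: [0.016, 1.0, -0.0, 0.0]
contact_force: [0.5, 0.0, 0.1]
grip_width: 0.588
grip_force: 0.0
```

>>> arm_command([
  [[-23, 7, 50, 0, 0, 0, 50], [0, 0, 60, 0, 0, 0, 50], [0, 0, 60, 0, 0, 0, 50], [0, 0, 60, 0, 0, 0, 50], [0, 0, 60, 0, 0, 0, 50], [0, 0, 60, 0, 0, 0, 50], [0, 0, 60, 0, 0, 0, 50], [0, 0, 60, 0, 0, 0, 50]],
])

```text
time_s: 4.8
tool_pos: [437.4, -114.2, 199.9]
ee_rot: [0.016, 1.0, -0.0, 0.001]
contact_force: [0.9, -0.5, 0.1]
grip_width: 0.586
grip_force: 0.0
```

>>> arm_command([
  [[0, 0, 0, 0, -5, 0, 50], [0, 0, 0, 0, -5, 0, 50], [6.9, 0, 39.4, 0, 0, 0, 50], [6.9, 0, 39.4, 0, 0, 0, 50], [0, 0, 0, 0, 0, 0, 50]],
])

```text
time_s: 5.42
tool_pos: [435.2, -112.9, 118.3]
ee_rot: [0.016, 0.996, 0.0, 0.084]
contact_force: [-0.3, -0.5, 0.6]
grip_width: 0.587
grip_force: 0.0
```

>>> arm_command([
  [[5, -3.5, 39.4, 0, 0, 0, 50], [6.9, 0, 39.4, 0, 0, 0, 50], [5.2, 0, 29.5, 0, 0, 0, 50], [0.9, 0, 4.9, 0, 0, 0, 50], [0, 0, 0, 0, 0, 0, 50]],
])

```text
time_s: 6.05
tool_pos: [440.8, -118.5, 8.3]
ee_rot: [0.016, 0.996, -0.002, 0.088]
contact_force: [0.0, 0.1, 0.0]
grip_width: 0.585
grip_force: 0.0
```

Run:
```python
from h import *
a=grab_frame('side');b=grab_frame('top');z=lambda a,x,y:cv2.resize(a[y:y+100,x:x+100,::-1],(400,400),interpolation=2)
cv2.imwrite('pics/s1.png',np.hstack([z(a,220,190),z(b,185,190)]))
print(proj('side',[437,-116,2]),proj('top',[437,-116,2]),get_state()['contact_force'])
```

```text
[270.06406405 241.49278475] [231.55190288 236.06297022] [-0.37417017  0.14252443  0.09043771]
```

View pics/s1.png

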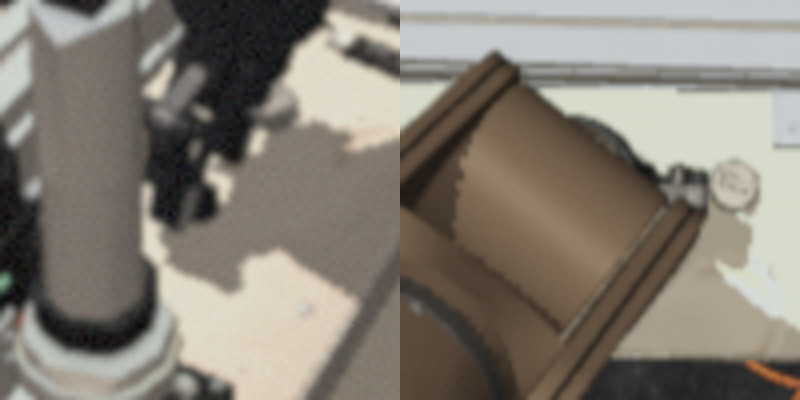

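>>> arm_command([
  [[4.5, 2, 4, 0, 0, 0, 50], [0, 0, 0, 0, 0, 0, 50]],
], grip_force=20)

```text
time_s: 6.4
tool_pos: [435.4, -115.4, 2.1]
ee_rot: [0.016, 0.996, -0.001, 0.087]
contact_force: [0.4, 0.7, -0.4]
grip_width: 0.584
grip_force: 0.0
```

>>> arm_command([
  [[0, 0, 0, 0, 0, 0, 5], [0, 0, 0, 0, 0, 0, 5], [0, 0, 0, 0, 0, 0, 5], [0, 0, 0, 0, 0, 0, 5], [0, 0, 0, 0, 0, 0, 5]],
], grip_force=25)

```text
time_s: 7.02
tool_pos: [435.9, -115.8, 2.2]
ee_rot: [0.016, 0.996, -0.001, 0.087]
contact_force: [-2.0, 0.6, 4.1]
grip_width: 0.199
grip_force: 24.5
```

>>> arm_command([
  [[-3.5, 0, -19.7, 0, 0, 0, 5], [-10.4, 0, -59.1, 0, 0, 0, 5], [-10.4, 0, -59.1, 0, 0, 0, 5], [0, 0, 0, 0, 5, 0, 5], [0, 0, 0, 0, 5, 0, 5], [0, -60, 0, 0, 0, 0, 5], [0, -60, 0, 0, 0, 0, 5], [0, 0, 0, 0, 0, 0, 5]],
])

```text
time_s: 8.02
tool_pos: [431.8, -239.1, 142.0]
ee_rot: [0.018, 1.0, -0.001, 0.0]
contact_force: [0.5, 0.0, -0.3]
grip_width: 0.2
grip_force: 24.6
```

Run:
```python
from h import *
s=get_state();p=s['tool_pos'];print(p,s['grip_width'],s['grip_force'])
a=grab_frame('side');b=grab_frame('top')
out=[]
for n,im in(('side',a),('top',b)):
    q=proj(n,p);print(n,q);x,y=(q-30).astype(int);x=max(x,0)
    out.append(cv2.resize(im[y:y+60,x:x+60,::-1],(400,400),interpolation=2))
cv2.imwrite('pics/s2.png',np.hstack(out))
```

```text
[ 431.82301977 -239.10332654  142.04446635] 0.19999264316822843 24.601713716983795
side [301.78712894 153.20516312]
top [290.3182458  231.30765542]
```

View pics/s2.png

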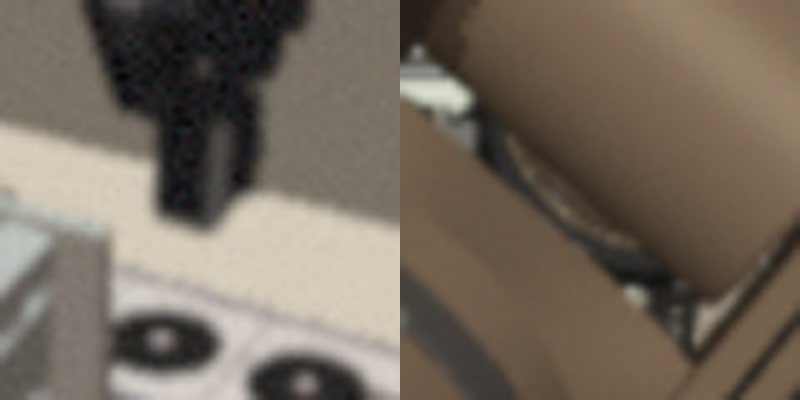

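>>> arm_command([
  [[-1.7, -52, 0, 0, 0, 0, 5], [-1.7, -52, 0, 0, 0, 0, 5], [-54, 1.9, 0, 0, 0, 0, 5], [-54, 1.9, 0, 0, 0, 0, 5], [-55, 1.9, 0, 0, 0, 0, 5], [0, 0, 0, 0, -5, 0, 5], [0, 0, 0, 0, -5, 0, 5], [0, 0, 0, 0, 0, 0, 5]],
])

```text
time_s: 9.12
tool_pos: [594.2, -337.1, 140.9]
ee_rot: [0.016, 0.996, -0.0, 0.086]
contact_force: [-0.2, 0.3, 0.2]
grip_width: 0.199
grip_force: 24.6
```

>>> arm_command([
  [[4, -6.4, 29, 0, 0, 0, 5], [8.7, 0, 49.2, 0, 0, 0, 5], [3.5, 0, 19.7, 0, 0, 0, 5], [0, 0, 0, 0, 0, 0, 5], [0, 0, 0, 0, 0, 0, 5]],
])

```text
time_s: 9.75
tool_pos: [597.2, -346.4, 45.0]
ee_rot: [0.016, 0.996, -0.002, 0.088]
contact_force: [0.6, -0.5, 0.1]
grip_width: 0.195
grip_force: 24.6
```

>>> arm_command([
  [[3.5, 2.5, 15, 0, 0, 0, 5], [0, 0, 0, 0, 0, 0, 5], [0, 0, 0, 0, 0, 0, 5], [0, 0, 0, 0, 0, 0, 5]],
])

```text
time_s: 10.25
tool_pos: [595.3, -343.4, 27.9]
ee_rot: [0.016, 0.996, -0.002, 0.087]
contact_force: [-0.5, 0.5, -0.6]
grip_width: 0.194
grip_force: 24.6
```

>>> arm_command([
  [[0.5, 0, 3, 0, 0, 0, 5], [0.4, 0, 2, 0, 0, 0, 5], [0, 0, 0, 0, 0, 0, 5], [0, 0, 0, 0, 0, 0, 5]],
])

```text
time_s: 10.75
tool_pos: [595.0, -343.1, 22.3]
ee_rot: [0.016, 0.996, -0.001, 0.087]
contact_force: [0.6, -0.1, 0.1]
grip_width: 0.189
grip_force: 24.6
```

>>> arm_command([
  [[0.1, 0, 0.7, 0, 0, 0, 5], [0, 0, 0, 0, 0, 0, 5]],
])

```text
time_s: 11.0
tool_pos: [595.2, -343.2, 21.8]
ee_rot: [0.016, 0.996, -0.001, 0.087]
contact_force: [0.1, -0.4, 0.6]
grip_width: 0.199
grip_force: 24.7
```

>>> arm_command([
  [[0, 0, 0, 0, 0, 0, 36], [0, 0, 0, 0, 0, 0, 36], [0, 0, 0, 0, 0, 0, 36], [8.7, 0, -49.2, 0, 0, 0, 36], [-18, 0, -49, 0, 0, 0, 50], [-50, 0, -49, 0, 5, 0, 50], [0, 0, 0, 0, 5, 0, 50]],
])

```text
time_s: 11.88
tool_pos: [627.6, -346.0, 178.9]
ee_rot: [0.016, 1.0, -0.004, 0.004]
contact_force: [0.9, 0.5, -0.9]
grip_width: 0.588
grip_force: 0.0
```

>>> arm_command([
  [[11, 58.5, 0, 0, 0, 0, 54], [11, 58.5, 0, 0, 0, 0, 54], [0, 0, 0, 0, 0, 0, 54], [0, 0, 0, 0, 0, 0, 54]],
])

```text
time_s: 12.38
tool_pos: [605.6, -226.7, 171.2]
ee_rot: [0.016, 1.0, -0.0, 0.0]
contact_force: [0.2, -0.4, -0.9]
grip_width: 0.635
grip_force: 0.0
```

Run:
```python
from h import *
s=get_state();p=s['tool_pos'];print(p)
b=grab_frame('top')
cv2.imwrite('pics/t3.png',cv2.resize(b[130:270,170:370,::-1],(800,560),interpolation=2))
```

```text
[ 605.5799208  -226.68445718  171.15386344]
```

View pics/t3.png

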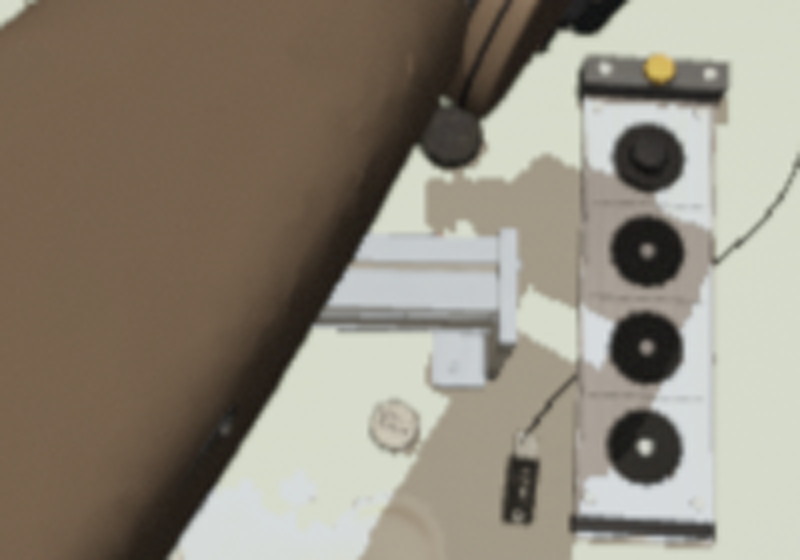

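Cap_20 now sits on the far nest at crop (649,147). Cap_38 is still at (450,135), under the raised gripper.

>>> arm_command([
  [[-3, -1.8, 50, 0, 0, 0, 54], [0, 0, 50, 0, 0, 0, 54], [0, 0, 40, 0, 0, 0, 54], [0, 0, 14, 0, 0, 0, 54], [0, 0, 10, 0, 0, 0, 54], [0, 0, 0, 0, 0, 0, 54], [0, 0, 0, 0, 0, 0, 54]],
])

```text
time_s: 13.3
tool_pos: [609.5, -229.1, 8.7]
ee_rot: [0.016, 1.0, -0.001, 0.001]
contact_force: [-0.1, -0.2, 1.1]
grip_width: 0.635
grip_force: 0.0
```

Run:
```python
from h import *
print(get_state()['tool_pos'])
for p in([596.3,-343.5,32.5],[596.3,-343.5,19.5]):
    q=proj('top',p);print((q-[170,130]+.5)*4-.5)
```

```text
[ 609.51087357 -229.12119017    8.72004741]
[652.09654929 150.50969202]
[648.07760539 157.05432184]
```

>>> arm_command([
  [[0.8, 0.6, 6, 0, 0, 0, 54], [0, 0, 0, 0, 0, 0, 54], [0, 0, 0, 0, 0, 0, 25], [0, 0, 0, 0, 0, 0, 25], [0, 0, 0, 0, 0, 0, 25], [0, 0, 0, 0, 0, 0, 25]],
])

```text
time_s: 14.05
tool_pos: [607.7, -227.8, 1.1]
ee_rot: [0.016, 1.0, -0.0, 0.0]
contact_force: [0.3, 0.5, 1.8]
grip_width: 0.425
grip_force: 25.2
```

>>> arm_command([
  [[0, 0, -20, 0, 0, 0, 25], [0, 0, -60, 0, 0, 0, 25], [0, 0, -60, 0, 0, 0, 25], [-1.5, -57, 0, 0, 0, 0, 25], [-1.5, -56, 0, 0, 0, 0, 25], [62, -2, 0, 0, 0, 0, 25], [61.5, -2, 0, 0, 0, 0, 25], [0, 0, 0, 0, 0, 0, 25]],
])

```text
time_s: 15.05
tool_pos: [478.9, -339.5, 139.5]
ee_rot: [0.018, 1.0, 0.002, -0.002]
contact_force: [0.4, -0.4, -0.1]
grip_width: 0.426
grip_force: 25.2
```

>>> arm_command([
  [[0, 0, 40, 0, 0, 0, 25], [0, 0, 40, 0, 0, 0, 25], [0, 0, 15, 0, 0, 0, 25], [0, 0, 0, 0, 0, 0, 25], [0, 0, 0, 0, 0, 0, 25]],
])

```text
time_s: 15.68
tool_pos: [484.7, -341.8, 47.9]
ee_rot: [0.016, 1.0, -0.001, 0.001]
contact_force: [0.7, 0.3, -0.3]
grip_width: 0.423
grip_force: 25.2
```

>>> arm_command([
  [[1.2, 1, 22, 0, 0, 0, 25], [0, 0, 0, 0, 0, 0, 25], [0, 0, 0, 0, 0, 0, 25], [0, 0, 0, 0, 0, 0, 25]],
])

```text
time_s: 16.18
tool_pos: [482.8, -340.4, 25.2]
ee_rot: [0.016, 1.0, -0.001, 0.001]
contact_force: [0.7, -1.8, -0.5]
grip_width: 0.424
grip_force: 25.2
```

>>> arm_command([
  [[-0.6, 0.3, 3.4, 0, 0, 0, 25], [0, 0, 0, 0, 0, 0, 25], [0, 0, 0, 0, 0, 0, 25]],
])

```text
time_s: 16.55
tool_pos: [482.9, -339.6, 20.6]
ee_rot: [0.016, 1.0, -0.0, 0.0]
contact_force: [1.3, -0.3, 0.5]
grip_width: 0.427
grip_force: 25.3
```

>>> arm_command([
  [[0, 0, 0, 0, 0, 0, 54], [0, 0, 0, 0, 0, 0, 54], [0, 0, -50, 0, 0, 0, 54], [0, 0, -60, 0, 0, 0, 66], [0, 0, -50, 0, 0, 0, 66], [-37, 62, 0, 0, 0, 0, 66], [-36, 62, 0, 0, 0, 0, 66], [-36, 62, 0, 0, 0, 0, 66]],
])

```text
time_s: 17.55
tool_pos: [583.3, -179.4, 180.6]
ee_rot: [0.017, 1.0, -0.0, 0.0]
contact_force: [-1.0, -0.6, -0.4]
grip_width: 0.777
grip_force: 0.0
```

>>> arm_command([
  [[0, 0, 0, 0, 0, 0, 66], [0, 0, 50, 0, 0, 0, 66], [0, 0, 50, 0, 0, 0, 66], [0, 0, 30, 0, 0, 0, 66], [0, 0, 0, 0, 0, 0, 66], [0, 0, 0, 0, 0, 0, 66]],
])

```text
time_s: 18.3
tool_pos: [583.3, -181.9, 51.8]
ee_rot: [0.017, 1.0, -0.001, 0.001]
contact_force: [0.2, 0.4, 1.5]
grip_width: 0.771
grip_force: 0.0
```

>>> arm_command([
  [[-13, 31.3, 0, 0, 0, 0, 66], [0, 0, 20, 0, 0, 0, 66], [0, 0, 22, 0, 0, 0, 66], [0, 0, 0, 0, 0, 0, 66], [0, 0, 0, 0, 0, 0, 66]],
])

```text
time_s: 18.92
tool_pos: [596.4, -150.5, 8.1]
ee_rot: [0.017, 1.0, 0.0, -0.0]
contact_force: [-0.4, -0.6, -1.0]
grip_width: 0.771
grip_force: 0.0
```

>>> arm_command([
  [[-1, -0.5, 5, 0, 0, 0, 66], [0, 0, 0, 0, 0, 0, 66], [0, 0, 0, 0, 0, 0, 35], [0, 0, 0, 0, 0, 0, 35], [0, 0, 0, 0, 0, 0, 35], [0, 0, 0, 0, 0, 0, 35]],
])

```text
time_s: 19.68
tool_pos: [598.1, -150.7, 4.0]
ee_rot: [0.016, 1.0, -0.0, 0.001]
contact_force: [0.4, -0.2, 3.1]
grip_width: 0.536
grip_force: 25.9
```

>>> arm_command([
  [[0, 0, -20, 0, 0, 0, 35], [0, 0, -60, 0, 0, 0, 35], [0, 0, -60, 0, 0, 0, 35], [0, 0, -10, 0, 0, 0, 35], [-1.6, -47, 0, 0, 0, 0, 35], [-1.6, -47, 0, 0, 0, 0, 35], [-1.6, -47, 0, 0, 0, 0, 35], [-1.6, -47, 0, 0, 0, 0, 35]],
])

```text
time_s: 20.68
tool_pos: [597.3, -339.5, 152.8]
ee_rot: [0.016, 1.0, 0.001, -0.001]
contact_force: [0.8, 0.3, 0.3]
grip_width: 0.536
grip_force: 25.8
```

>>> arm_command([
  [[56, -2, 0, 0, 0, 0, 35], [56, -2, 0, 0, 0, 0, 35], [56, -2, 0, 0, 0, 0, 35], [0, 0, 0, 0, 0, 0, 35], [0, 0, 50, 0, 0, 0, 35], [0, 0, 45, 0, 0, 0, 35], [0, 0, 0, 0, 0, 0, 35], [0, 0, 0, 0, 0, 0, 35]],
])

```text
time_s: 21.68
tool_pos: [431.1, -339.9, 59.9]
ee_rot: [0.016, 1.0, -0.001, 0.001]
contact_force: [0.4, 0.2, -0.1]
grip_width: 0.535
grip_force: 25.9
```

>>> arm_command([
  [[1.5, 1, 31, 0, 0, 0, 35], [0, 0, 0, 0, 0, 0, 35], [0, 0, 0, 0, 0, 0, 35], [0, 0, 0, 0, 0, 0, 35]],
])

```text
time_s: 22.18
tool_pos: [429.4, -339.2, 29.4]
ee_rot: [0.016, 1.0, -0.001, 0.001]
contact_force: [-0.4, 0.2, 0.3]
grip_width: 0.536
grip_force: 25.9
```

>>> arm_command([
  [[0, 0.6, 5.3, 0, 0, 0, 35], [0, 0, 0, 0, 0, 0, 35], [0, 0, 0, 0, 0, 0, 35]],
])

```text
time_s: 22.55
tool_pos: [429.3, -338.5, 23.4]
ee_rot: [0.016, 1.0, -0.001, 0.001]
contact_force: [-0.1, 0.4, 5.1]
grip_width: 0.532
grip_force: 26.5
```

>>> arm_command([
  [[0, 0, 0, 0, 0, 0, 66], [0, 0, 0, 0, 0, 0, 66], [0, 0, -50, 0, 0, 0, 66], [0, 0, -50, 0, 0, 0, 46], [-1.7, 47, 0, 0, 0, 0, 46], [-1.7, 47, 0, 0, -5, 0, 46], [-1.7, 46, 0, 0, -5, 0, 46], [0, 0, 0, 0, 0, 0, 46]],
])

```text
time_s: 23.55
tool_pos: [436.0, -194.3, 120.4]
ee_rot: [0.015, 0.996, -0.0, 0.086]
contact_force: [0.8, -0.4, -0.1]
grip_width: 0.539
grip_force: 0.0
```

Run:
```python
from h import *
s=get_state();print(s['tool_pos'],s['ee_rot'])
b=grab_frame('top')
cv2.imwrite('pics/t4.png',cv2.resize(b[130:270,170:370,::-1],(800,560),interpolation=2))
for p in([596.3,-343.5,32.5],[484.4,-340.1,35.5],[428.7,-338.5,38.5],[438.3,-198.8,15]):
    q=proj('top',p);print((q-[170,130]+.5)*4-.5)
```

```text
[ 436.01605651 -194.25750806  120.3848133 ] [ 1.48228109e-02  9.96205647e-01 -1.72546828e-05  8.57589186e-02]
[652.09654929 150.50969202]
[651.0622491  342.13997011]
[651.1976597  442.13505844]
[393.92308083 423.96058216]
```

View pics/t4.png

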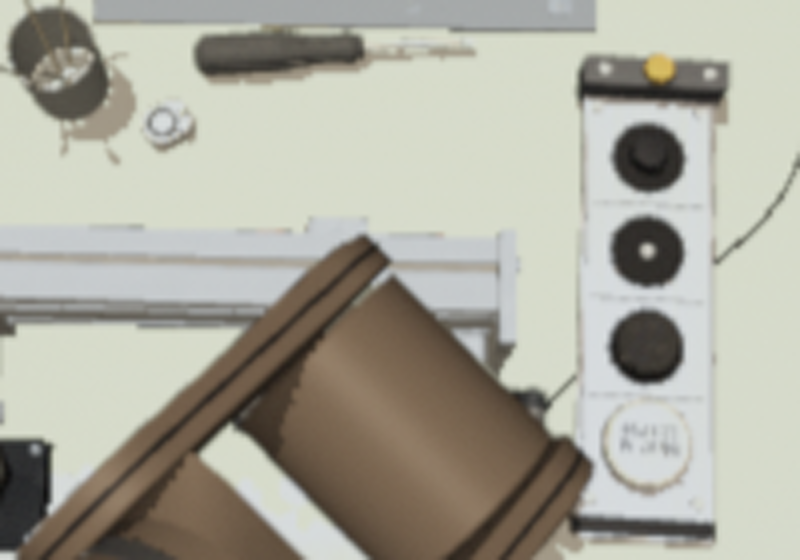

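White cap_48 is on the near nest at crop (648,446) and black cap_38 on the next at (646,346). Cap_20 is on the far nest at (649,147), which leaves the second nest (647,250) free.

>>> arm_command([
  [[6.4, -4.7, 49.2, 0, 0, 0, 46], [8.7, 0, 49.2, 0, 0, 0, 46], [1.7, 0, 9.9, 0, 0, 0, 46], [0, 0, 0, 0, 0, 0, 46], [0, 0, 0, 0, 0, 0, 46]],
])

```text
time_s: 24.22
tool_pos: [441.7, -204.1, 14.8]
ee_rot: [0.016, 0.996, -0.003, 0.089]
contact_force: [-0.8, -0.2, 0.7]
grip_width: 0.539
grip_force: 0.0
```

>>> arm_command([
  [[3.4, 4, 0, 0, 0, 0, 46], [1.7, 0, 9.5, 0, 0, 0, 46], [0, 0, 0, 0, 0, 0, 46], [0, 0, 0, 0, 0, 0, 46]],
])

```text
time_s: 24.72
tool_pos: [436.8, -198.3, 2.3]
ee_rot: [0.016, 0.996, -0.001, 0.087]
contact_force: [0.5, -0.5, 0.1]
grip_width: 0.538
grip_force: 0.0
```

>>> arm_command([
  [[-1, 0, 0, 0, 0, 0, 15], [0, 0, 0, 0, 0, 0, 15], [0, 0, 0, 0, 0, 0, 15], [0, 0, 0, 0, 0, 0, 15]],
])

```text
time_s: 25.22
tool_pos: [438.2, -198.7, 2.9]
ee_rot: [0.016, 0.996, -0.002, 0.088]
contact_force: [0.1, 0.7, 0.3]
grip_width: 0.305
grip_force: 24.7
```

>>> arm_command([
  [[-3.5, 0, -19.7, 0, 0, 0, 15], [-10.4, 0, -59.1, 0, 0, 0, 15], [-10.4, 0, -59.1, 0, 0, 0, 15], [-1.5, -48, 0, 0, 0, 0, 15], [-1.5, -48, 0, 0, 0, 0, 15], [-1.5, -48, 0, 0, 0, 0, 15], [0, 0, 0, 0, 0, 0, 15]],
])

```text
time_s: 26.1
tool_pos: [437.3, -345.3, 143.5]
ee_rot: [0.018, 0.996, -0.002, 0.087]
contact_force: [-0.4, -0.3, -0.8]
grip_width: 0.301
grip_force: 24.8
```

>>> arm_command([
  [[-50.9, 3.5, 9, 0, 0, 0, 15], [-50.9, 3.5, 9, 0, 0, 0, 15], [0, 0, 0, 0, 0, 0, 15], [8.7, 0, 49.2, 0, 0, 0, 15], [7.8, 0, 44.3, 0, 0, 0, 15], [0, 0, 0, 0, 0, 0, 15], [0, 0, 0, 0, 0, 0, 15]],
])

```text
time_s: 26.98
tool_pos: [541.5, -339.2, 50.0]
ee_rot: [0.016, 0.996, -0.002, 0.088]
contact_force: [-0.2, -0.0, 0.0]
grip_width: 0.302
grip_force: 24.8
```

>>> arm_command([
  [[4.2, -2.2, 20, 0, 0, 0, 15], [0, 0, 0, 0, 0, 0, 15], [0, 0, 0, 0, 0, 0, 15], [0, 0, 0, 0, 0, 0, 15]],
])

```text
time_s: 27.48
tool_pos: [540.8, -341.3, 28.6]
ee_rot: [0.016, 0.996, -0.002, 0.088]
contact_force: [-0.3, -0.3, -0.5]
grip_width: 0.304
grip_force: 24.8
```

>>> arm_command([
  [[0.9, -0.4, 5.2, 0, 0, 0, 15], [0, 0, 0, 0, 0, 0, 15], [0, 0, 0, 0, 0, 0, 15]],
])

```text
time_s: 27.85
tool_pos: [540.3, -341.3, 22.5]
ee_rot: [0.016, 0.996, -0.001, 0.087]
contact_force: [-0.2, 0.0, -0.0]
grip_width: 0.304
grip_force: 24.8
```

>>> arm_command([
  [[0, 0, 0.5, 0, 0, 0, 15], [0, 0, 0, 0, 0, 0, 44], [0, 0, 0, 0, 0, 0, 44], [-8.7, 0, -49.2, 0, 0, 0, 44], [-10, 0, -59, 0, 0, 0, 44], [-10, 0, -59, 0, 0, 0, 44], [0, 60, 0, 0, 5, 0, 44], [0, 60, 0, 0, 5, 0, 44]],
])

```text
time_s: 28.85
tool_pos: [543.8, -221.2, 193.7]
ee_rot: [0.017, 1.0, -0.001, 0.0]
contact_force: [-0.7, -0.1, -0.7]
grip_width: 0.515
grip_force: 0.0
```

Run:
```python
from h import *
s=get_state();print(s['tool_pos'],s['ee_rot'])
b=grab_frame('top');a=grab_frame('side')
# mark nominal rims (top and bottom circles) for centred caps
def draw(im,n,x0,y0,w,h,S):
    o=cv2.resize(im[y0:y0+h,x0:x0+w,::-1],None,fx=S,fy=S,interpolation=2)
    for c,d,H in(((596.3,-343.5),20,13),((540.7,-341.8),29,15),((484.4,-340.1),39,16),((428.7,-338.5),49,19)):
        t=np.linspace(0,2*np.pi,60)
        q=np.array([proj(n,[c[0]+d/2*np.cos(k),c[1]+d/2*np.sin(k),19.5+H]) for k in t])
        cv2.polylines(o,[np.int32(((q-[x0,y0]+.5)*S-.5)*16)],True,(0,0,255),1,cv2.LINE_AA,4)
    return o
cv2.imwrite('pics/t5.png',np.hstack([draw(b,'top',310,145,50,75+30,5.7),draw(a,'side',240,145,100,60,5)[:598] if 0 else draw(b,'top',310,145,50,75+30,5.7)*0+cv2.resize(b[145:250,310:360,::-1],None,fx=5.7,fy=5.7,interpolation=2)]))
cv2.imwrite('pics/s5.png',draw(a,'side',230,140,120,60,6.5))
```

```text
[ 543.79110979 -221.20337237  193.68821367] [ 1.74510487e-02  9.99847209e-01 -9.96130035e-04  1.64532099e-04]
```

View pics/t5.png

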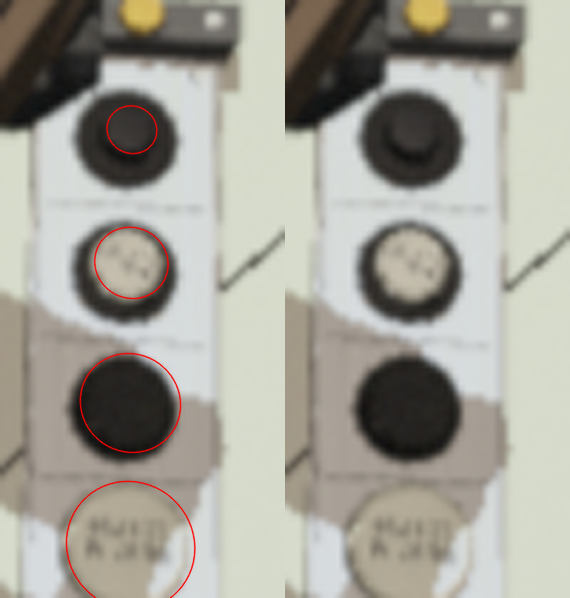

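View pics/s5.png

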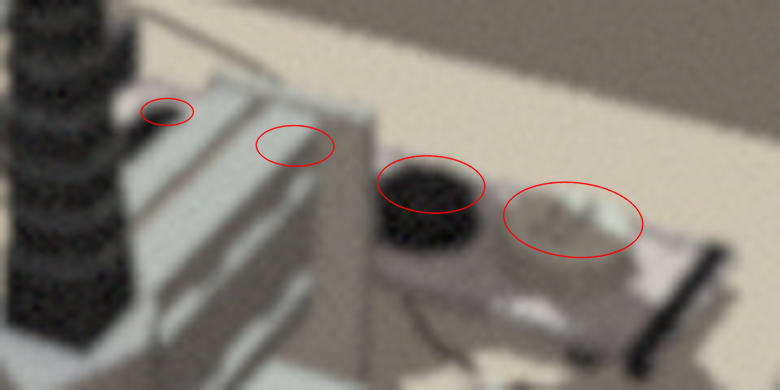

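The red circles mark where a centred cap's top should appear. Cap_20 (130,129), cap_28 (130,263) and cap_48 (124,545) in the top crop agree to about 2 mm. Cap_38 is black on black in the top view, but in the side view its top rim at (428,185) matches its circle. The arm is clear, so I'm handing in.

```bash
python3 -c "
from bench import *
print(close_job())"
```

```text
the job is handed in; nothing more can be done
None
```

All four caps stand on their nests in size order, smallest beside the end stop, about 2 mm or less off centre (cap_38 checked only roughly, black on black); the swab pot was not touched, and the job is handed in at about 29 s.

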